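# Clamp a detector cartridge with the eccentric cam

### The job

Stand the detector cartridge with the yellow grip upright in the clamping fixture, squarely between the cam and the sprung jaw, and let go of it; then turn the red bar of the cam anticlockwise (seen from above) until its lobe presses the cartridge against the jaw and has pushed the jaw back by at least 3 mm, and leave it clamped so. Do not tip the cartridge over, and leave the cartridge with the blue grip and the other loose things where they are.

Things in the scene. Friction and masses are not known exactly. Their poses are not given: they have to be found in the camera images.
- fixture: Clamping fixture, fixed to the table: aluminium plate 120 (x) x 184 (y) x 10 mm, origin at the centre of its underside, z up. From -y to +y: brass cam, free space for the cartridge, sprung jaw, jaw housing (80 mm wide, y = 62 to 84, up to z = 44 mm). A lip along y bounds the free space on the -x side: inner face x = -34 mm, top z = 22 mm; the +x side is open.
- nest (a point): Where the middle of the cartridge's underside goes: on the plate's top, at x = 0, y = 2, z = 10 mm in the fixture, same axes. The cartridge's x lies along the fixture's x. With the cam at its start angles (0.2 to 0.8 rad) there is then at least 4.5 mm free on either side, to cam and jaw.
- cam_pivot (a point): Cam's pivot axis at the plate's top: x = -12, y = -48, z = 10 mm in the fixture, same axes. The cam is a brass disc of radius 30 mm, z = 14 to 34 mm above the table, its centre 14 mm off the pivot. Its edge reaches 30 - 14 cos(cam angle) mm from the pivot towards the fixture's +y.
- cam (a joint): Cam angle, rad, 0 to 2.2 (stops at both ends), growing anticlockwise seen from above. At 0 the lobe points to the fixture's -y (away from the cartridge), at 1.57 to +x. With the cartridge in place it begins to press the jaw at about 1.6; at 2.05 the jaw is back about 6 mm. Stiff: 0.2 N m, up to 0.35 when clamping; it stays where it is left.
- cam_grip (a point): Point on the cam's pivot axis at the height to grip, 60 mm above the table: in the red upright bar that stands on the disc, 54 mm long, 12 mm thick, from z = 36 to 76 mm. The bar's length lies along this frame's x, its thickness along y. This frame turns with the cam: at cam angle 0 it is parallel to the fixture's frame.
- jaw (a joint): How far the sprung jaw is pushed back, m, 0 to 0.012, towards the fixture's +y. The jaw is a grey plate 70 mm wide with a black pad, 12 to 42 mm above the table; its pad's face is at y = 32 mm in the fixture when at rest. Spring: 3 N to start, then 1 N per mm.
- cartridge: The detector cartridge to clamp: aluminium block 60 (x) x 50 (y) x 34 mm with an upright yellow grip 24 (x) x 16 (y) mm on its middle, from z = 34 to 66 mm; 0.25 to 0.42 kg. Origin at the centre of its underside, z up. It fits the fixture either way round.
- spare: A like cartridge with a blue grip, to be left alone. Origin as for the other.
- mug: Blue mug, radius 38 mm, 90 mm high, origin at the centre of its underside; bystander.
- jar: Amber jar, radius 26 mm, 70 mm high, origin at the centre of its underside; bystander.
- collar: Steel ring, outer radius 26 mm, 18 mm high, origin at the centre of its underside; bystander.
- weight: Brass cylinder, radius 14 mm, 30 mm high, standing in a grey tray 130 x 180 x 30 mm, origin at the centre of its underside; bystander.
- screwdriver: Screwdriver lying on the table at the robot's right; bystander.
Mind the look-alikes: they are no part of the job. Leave any pink look-alike of the fixture alone.

How it is judged:
On the way, in this order (a step that is already met when the one before it is completed fails the run):
1. the yellow-grip cartridge stands in the fixture, let go, before it is clamped (x of cartridge in the frame of fixture between -0.014 and 0.014 m and y of cartridge in the frame of fixture between -0.012 and 0.016 m and z of cartridge in the frame of fixture below 0.013 m and value of joint cam below 1.5 rad and contact force between cartridge and the fingers below 0.1 N), for 0.2 s.
2. the cam has pushed the cartridge against the jaw and the jaw back (value of joint jaw above 0.002 m and value of joint cam above 1.5 rad), for 0.2 s.
At the end, for the whole second after the job is handed in: The yellow-grip cartridge stands on the fixture's plate (within 3 mm in height, upright within 0.08 rad), centred within 14 mm along the fixture's x and square within 0.1 rad, touching the jaw, at rest; the cam is past 1.5 rad and its lobe holds the jaw pushed back by more than 2 mm (all of step 2 and x of cartridge in the frame of fixture between -0.014 and 0.014 m and y of cartridge in the frame of fixture between 0.006 and 0.022 m and z of cartridge in the frame of fixture below 0.013 m and angle between the x axis of cartridge and the x axis of fixture, either way round below 0.1 rad and angle between cartridge's own z axis and vertical below 0.08 rad and linear speed of cartridge below 0.01 m/s).
It fails at once if the cartridge is tipped over (angle between cartridge's own z axis and vertical above 0.6 rad).
It fails at once if the blue-grip cartridge is moved (distance of spare from where it was at the start of the episode above 0.03 m).
It fails at once if another loose thing is moved (distance of any of mug, jar, collar, weight, screwdriver from where it was at the start of the episode above 0.04 m).
It also fails if it takes over 53 s, if anything falls off the work surface, if the arm or the gripper's body presses on something with over 40 N, if the wrist force passes 120 N, or if a joint passes its speed limit or range.

### The arm

A 6-joint arm with a two-finger parallel gripper is mounted at the origin on the work surface. World frame = base frame: x ahead of the robot, y to its left, z up, the work surface at z = 0. Lengths are in m, angles in rad, forces in N, time in s.
With the tool pointing down it reaches from about 0.325 to 0.775 m from the base axis. Payload 5.5 kg.
Tool frame: the origin (TCP) lies on the mounting face of the last link; the fingertips stand 173 mm ahead of it and the grasp point (between the pads) lies 155 mm ahead of it; z points along the fingers, y is the line along which they close (so a half turn about z gives the same grasp; the last joint's range is limited). The gripper opens to 85 mm and grips with 20 to 120 N. Pads are 22 mm wide; open, the fingers measure 114 mm over their backs; the gripper's body (76 mm by 85 mm) begins 54 mm behind the grasp point. The pads swing forward as they close: fully open they stand 13 mm farther back than shut.
Start: joints at [-1.392, 0.091, 1.231, -0, 1.82, -0.057], TCP at [0.14, -0.583, 0.405] pointing down, gripper open.
Joint ranges: [-2.87, 2.87], [-0.86, 2.18], [0.17, 2.46], [-1.51, 4.65], [0.06, 2.69], [-2.65, 2.65]. Speed limits (rad/s): [2.57, 2.57, 3.01, 3.14, 3.14, 3.14].

### API

Orientations are given as a rotation vector (axis times angle).
In Python, from plant import arm gives the robot as it stands.
- The arm moves only by the tool servo_tool, never from a script. Its argument "rows" is a list of rows, each an object with "angular": the turn, a rotation vector about the tool's x, y, z in rad, a list of three; "delta_pos": the shift along the tool's x, y, z in mm, a list of three; "jaw": the opening, from -1 (shut) to 1 (fully open). A call has exactly 10 rows; each row is the pose to reach, as a shift and turn from the pose commanded when the call began, along the tool's axes at that moment; what a row does not reach only later rows make up. A row lasts 1/8 s, in which the tool goes at most 62.5 mm and 10.7 degrees, less where a joint would pass 70% of its speed; a pose out of reach is approached as far as the arm can. A call with a gripper value outside its range is refused whole. The fingers move at their own pace and stop on an object; "newtons" is the grip in N (left out, the last holds). Time passes only in rows, so rows that repeat a pose let the fingers close, or fill a call up. It gives the time, the measured TCP pose, the force, the opening and the grip force at its end, in the units of the state.
- arm.get_state(): the state, without advancing time (a new reading comes with each control period).
- arm.snapshot(name): name is "scene" or "top" or "wrist"; returns a dict with "image" (384x512x3 uint8, blue, green, red), "K" (3x3 intrinsics, pixels), "eye" and "rotation" of the camera in the world; the wrist camera has in their place "T_tool_cam" (4x4, takes a point from camera to tool coordinates, whose origin is the TCP and whose axes are the flange's). Camera axes: x right, y down, z forward; pixel columns grow to the right and rows downward; lengths in m; the calibration is good to about 2 mm. A picture is of the moment at which its call begins: read the wrist's pose just before it. There is no depth.
- arm.sign_off(): hands the job in; it is judged then, once.
The state is a dict: "clock": time; "q": joint angles; "qvel": joint speeds; "effort": joint torques, N m; "tool_pos": TCP position; "tcp_rot": TCP orientation; "contact_force": force on the tool from outside, world axes, zero at the start; "torque": the same for the moment, N m; "finger_gap": finger opening in m; "grasp_force": force on a finger pad.
Only numpy, scipy, OpenCV 4.12 (cv2) and the standard library are available. Lean on these libraries where they do the work, as an engineer would, in place of code of your own. Each camera call takes 0.05 s, during which the arm holds its last target. There are 200 camera calls.

## Working session

There is one attempt and no reset: what is moved stays moved. The work goes in short steps, Python scripts to look and compute and a tool call to move; the robot and the scene stay as the last step left them, time stands still between calls to the robot, and variables do not carry over. Pictures are saved under pics/ and viewed, at most 10 in all, crops included, and the job is handed in when it is done.

Besides the shell and the picture viewer there is one more tool, called after "Request:" as a command line: name --argument value ..., lists and objects as JSON in quotes. servo_tool: Moves the arm, as the interface text tells. Its arguments: {"type":"object","properties":{"rows":{"type":"array"},"newtons":{"type":"number"}},"required":["rows"]}

```bash
mkdir -p pics; ls; python3 - <<'E'
from plant import arm
import cv2,numpy as np,pickle
s=arm.get_state();print(s)
d={}
for n in("scene","top"):
    r=arm.snapshot(n);d[n]=r;cv2.imwrite(f"pics/{n}0.png",cv2.resize(r["image"],(800,600),interpolation=cv2.INTER_CUBIC))
    print(n,r["K"],r["eye"],r["rotation"])
pickle.dump(d,open("d0.pkl","wb"))
E
```

```text
pics
{'clock': 0.0, 'q': array([-1.39164257e+00,  9.18751126e-02,  1.23192085e+00,  5.51505036e-06,
        1.81978819e+00, -5.67167405e-02]), 'qvel': array([ 2.22037303e-04,  1.00102635e-03, -1.07148299e-04,  5.39992938e-05,
        5.96469697e-05, -2.15929127e-03]), 'effort': array([ 1.85976663e-03, -4.58732057e+01, -4.18019235e+01,  1.42674044e-04,
        1.16227948e-02, -9.22323210e-06]), 'tool_pos': array([ 0.14021319, -0.58344526,  0.40352104]), 'tcp_rot': array([-3.11779565e+00, -3.69414420e-01,  1.82888449e-04]), 'contact_force': array([-0.16998829,  0.18872389, -1.22655151]), 'torque': array([ 0.02716021, -0.02672872, -0.02263731]), 'grasp_force': 0.0, 'finger_gap': 0.08539549339112573}
scene [[424.13698674   0.         257.76558322]
 [  0.         424.13698674 191.71826395]
 [  0.           0.           1.        ]] [1.25879591 0.58258305 0.88469571] [-1.12167934 -2.33619029  1.06445854]
top [[408.5803387    0.         257.08207652]
 [  0.         408.5803387  193.911976  ]
 [  0.           0.           1.        ]] [ 4.97825042e-01 -1.32670542e-05  1.31104966e+00] [-2.21331091  2.16557035 -0.02927677]
```

View pics/top0.png

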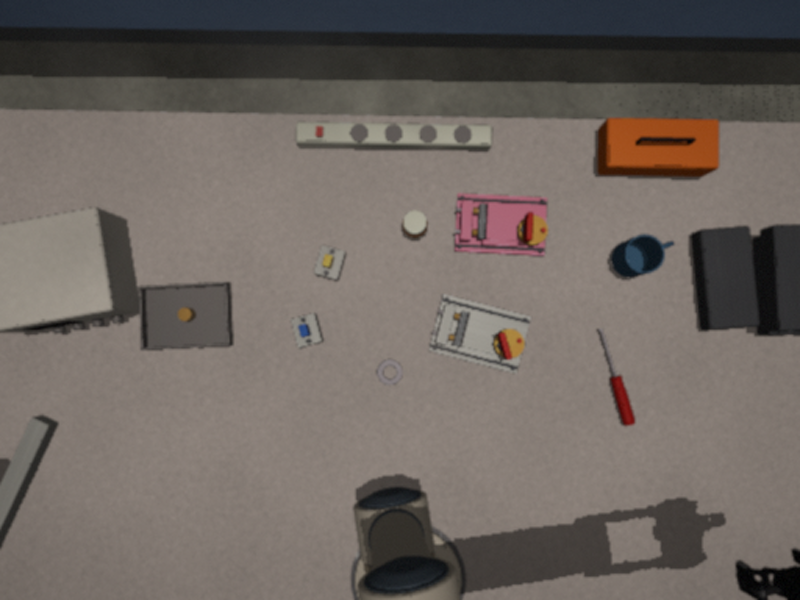

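View pics/scene0.png

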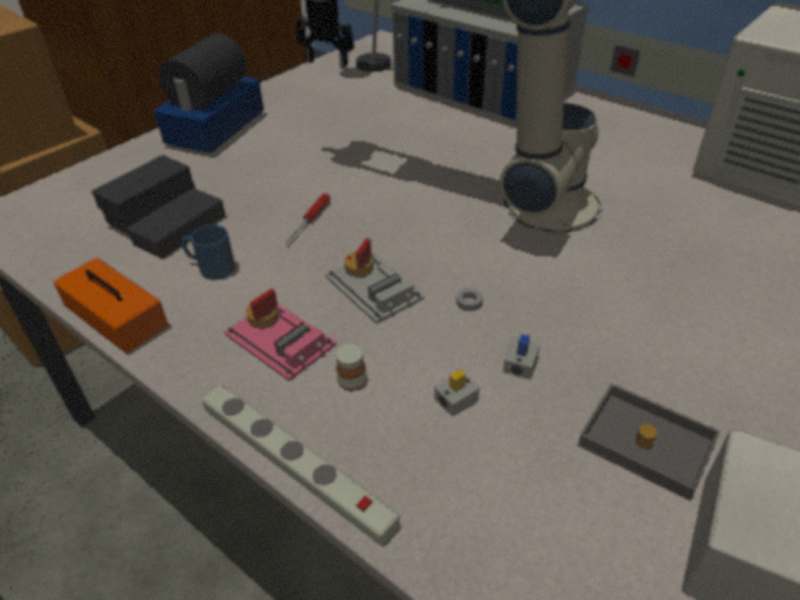

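The top view has the yellow-grip cartridge at about (330,262), the blue-grip spare at (307,330), the grey fixture at (482,333) and the pink look-alike at (500,225). The targets are the yellow grip and the grey aluminium plate, which match the description. I'll confirm both in one enlarged crop.

```bash
cat > h.py <<'E'
import numpy as np,cv2,pickle
from scipy.spatial.transform import Rotation as R
def campose(r,s=None):
    if "eye" in r: return R.from_rotvec(r["rotation"]).as_matrix() if np.size(r["rotation"])==3 else np.array(r["rotation"]),np.array(r["eye"])
    T=np.eye(4);T[:3,:3]=R.from_rotvec(s["tcp_rot"]).as_matrix();T[:3,3]=s["tool_pos"];T=T@r["T_tool_cam"];return T[:3,:3],T[:3,3]
def unproj(r,uv,z,s=None):
    M,e=campose(r,s);d=np.c_[np.atleast_2d(uv),np.ones(len(np.atleast_2d(uv)))]@np.linalg.inv(r["K"]).T@M.T
    return e+d*((z-e[2])/d[:,2])[:,None]
def proj(r,P,s=None):
    M,e=campose(r,s);c=(np.atleast_2d(P)-e)@M@np.array(r["K"]).T;return c[:,:2]/c[:,2:]
E
python3 - <<'E'
from h import *
d=pickle.load(open("d0.pkl","rb"));r=d["top"]
print(R.from_rotvec(r["rotation"]).as_matrix().round(3))
im=r["image"][140:250,180:345];cv2.imwrite("pics/crop0.png",cv2.resize(im,None,fx=4.8,fy=4.8,interpolation=cv2.INTER_CUBIC))
hsv=cv2.cvtColor(r["image"],cv2.COLOR_BGR2HSV)
for n,(lo,hi),z in(("yellow",((22,120,100),(33,255,255)),.066),("blue",((105,150,60),(125,255,255)),.066),):
    m=cv2.inRange(hsv,lo,hi);k,l,st,c=cv2.connectedComponentsWithStats(m)
    for i in range(1,k):
        if st[i,4]>12: print(n,c[i],st[i],unproj(r,c[i],z).round(3))
f=1/1.5625
for n,p,z in(("cam bar",(505,345),.076),("fix center",(482,333),.01),("cart",(330,262),.066)): print(n,unproj(r,np.array(p)*f,z).round(3))
E
```

```text
[[ 0.022 -0.999  0.045]
 [-1.    -0.021  0.019]
 [-0.018 -0.045 -0.999]]
yellow [209.13333333 166.26666667] [207 163   6   7  30] [[0.636 0.172 0.066]]
blue [194.13043478 211.2173913 ] [192 209   5   6  23] [[0.497 0.215 0.066]]
cam bar [[ 0.477 -0.177  0.076]]
fix center [[ 0.499 -0.14   0.01 ]]
cart [[0.631 0.166 0.066]]
```

View pics/crop0.png

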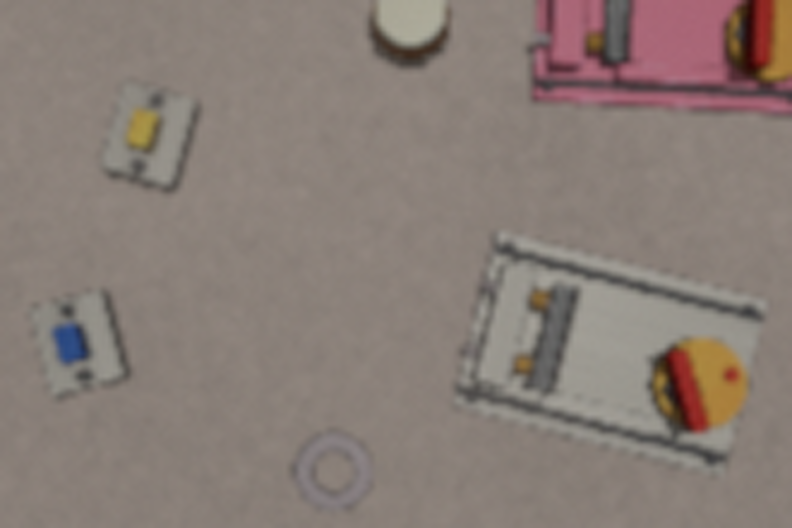

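The crop shows the yellow-grip cartridge at crop (143,130), the blue spare at (70,343), the grey fixture at (605,355) with its cam bar at (688,388), and the pink fixture at the top right. Yellow is the one to move and grey is the one to use. Both have a yaw of about -0.27 and the cam is at about 0.6. I'll look at the fixture with the wrist camera on the way.

```bash
cat >> h.py <<'E'
def go(s,p,yaw_y):
    """shift (mm) and turn (rad), tool axes, for TCP p (m) pointing down, tool y at world yaw yaw_y (mod pi not applied)"""
    R0=R.from_rotvec(s["tcp_rot"]);c,q=np.cos(yaw_y),np.sin(yaw_y)
    y=np.array([c,q,0]);z=np.array([0,0,-1.]);M=R.from_matrix(np.c_[np.cross(y,z),y,z])
    return (R0.inv().apply(np.array(p)-s["tool_pos"])*1e3).round(1),(R0.inv()*M).as_rotvec().round(3)
E
python3 - <<'E'
from h import *
from plant import arm
s=arm.get_state();r=arm.snapshot("wrist");print(r["T_tool_cam"].round(3),r["K"][0,0],s["clock"])
print(go(s,(.46,-.14,.40),-.265))
E
```

```text
[[ 0.001 -0.952 -0.305  0.08 ]
 [ 1.     0.001 -0.001  0.   ]
 [ 0.001 -0.305  0.952  0.031]
 [ 0.     0.     0.     1.   ]] 326.1886307122676 0.1
(array([ 414.6, -356.4,    4.3]), array([-2.00e-03, -1.00e-03, -1.07e+00]))
```

Request:
servo_tool --rows '[{"delta_pos": [415, -356, 4], "angular": [-0.002, -0.001, -1.07], "jaw": 1}, {"delta_pos": [415, -356, 4], "angular": [-0.002, -0.001, -1.07], "jaw": 1}, {"delta_pos": [415, -356, 4], "angular": [-0.002, -0.001, -1.07], "jaw": 1}, {"delta_pos": [415, -356, 4], "angular": [-0.002, -0.001, -1.07], "jaw": 1}, {"delta_pos": [415, -356, 4], "angular": [-0.002, -0.001, -1.07], "jaw": 1}, {"delta_pos": [415, -356, 4], "angular": [-0.002, -0.001, -1.07], "jaw": 1}, {"delta_pos": [415, -356, 4], "angular": [-0.002, -0.001, -1.07], "jaw": 1}, {"delta_pos": [415, -356, 4], "angular": [-0.002, -0.001, -1.07], "jaw": 1}, {"delta_pos": [415, -356, 4], "angular": [-0.002, -0.001, -1.07], "jaw": 1}, {"delta_pos": [415, -356, 4], "angular": [-0.002, -0.001, -1.07], "jaw": 1}]'

```text
clock: 1.4
tool_pos: [0.4617, -0.1379, 0.4]
tcp_rot: [2.49, 1.915, -0.001]
contact_force: [-0.8, -0.1, 0.5]
finger_gap: 0.0856
grasp_force: 0.0
```

```bash
python3 - <<'E'
from h import *
from plant import arm
s=arm.get_state();r=arm.snapshot("wrist");pickle.dump((s,r),open("w1.pkl","wb"))
print(s["tool_pos"],s["tcp_rot"],s["q"].round(2),s["clock"])
cv2.imwrite("pics/w1.png",cv2.resize(r["image"],(800,600),interpolation=cv2.INTER_CUBIC))
print(go(s,(.62,.155,.36),-.27))
E
```

```text
[ 0.46169823 -0.13786136  0.40003974] [ 2.48999126e+00  1.91455924e+00 -1.24479509e-03] [-0.36 -0.23  1.54 -0.    1.83 -0.1 ] 1.4
(array([323.7,  77.8,  39.7]), array([0.   , 0.001, 0.01 ]))
```

View pics/w1.png

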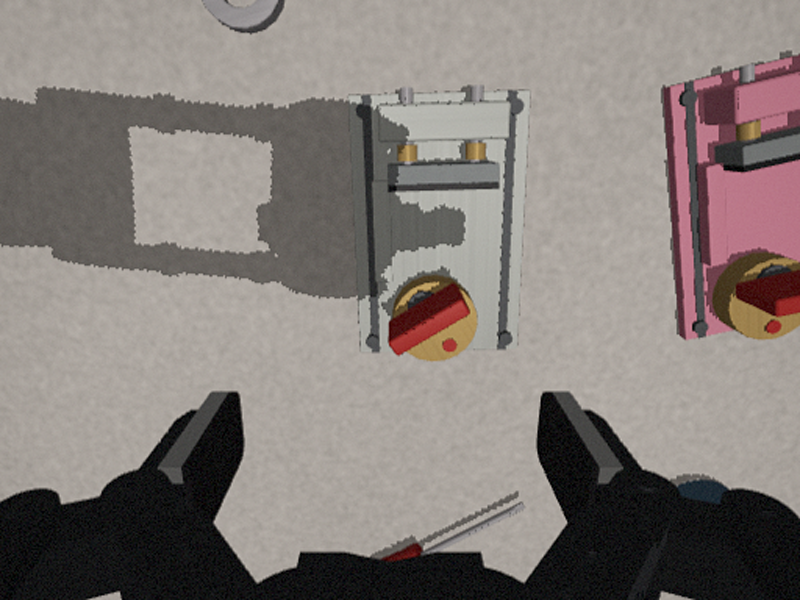

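The wrist view shows the grey fixture's plate corners at about (350,94), (530,91), (519,350) and (361,352). The lip is on the left, the jaw at (443,175), and the red bar at about (430,318). Next I'll fit the fixture pose from the corners and the bar pose from its silhouette, and start moving towards the cartridge.

```bash
python3 - <<'E'
from h import *
from scipy.optimize import minimize,least_squares
s,r=pickle.load(open("w1.pkl","rb"))
uv=np.array([(350,94),(530,91),(519,350),(361,352)])/1.5625-.18
P=unproj(r,uv,.01,s);print(P.round(4));print("sides",[np.linalg.norm(P[i]-P[i-1]).round(4) for i in range(4)])
L=np.array([(-.06,.092),(.06,.092),(.06,-.092),(-.06,-.092)])
T=lambda a,L:L@np.array([[np.cos(a[2]),np.sin(a[2])],[-np.sin(a[2]),np.cos(a[2])]])+a[:2]
f=least_squares(lambda a:(T(a,L)-P[:,:2]).ravel(),[.5,-.14,-.265]);a=f.x;print("fixture",a.round(4),(f.fun*1e3).round(1))
print("pivot",T(a,np.array([[-.012,-.048]])).round(4),"nest",T(a,np.array([[0,.002]])).round(4))
h=cv2.cvtColor(r["image"],cv2.COLOR_BGR2HSV);m=cv2.inRange(h,(0,150,50),(8,255,255))|cv2.inRange(h,(172,150,50),(180,255,255))
k,l,st,c=cv2.connectedComponentsWithStats(m);i=min(range(1,k),key=lambda i:np.hypot(*(c[i]-(275,203)))if st[i,4]>100 else 1e9);m=(l==i);print(st[i])
B=np.array([(x,y) for x in(-.027,.027) for y in(-.006,.006)])
def cost(b):
    xy=T(b,B);pts=np.vstack([np.c_[xy,[z]*4] for z in(.036,.076)])
    hu=cv2.convexHull(((proj(r,pts,s)*16).round()).astype(np.int32));q=np.zeros(m.shape,np.uint8);cv2.fillConvexPoly(q,hu,1,shift=4)
    return 1-(m&(q>0)).sum()/(m|(q>0)).sum()
p=T(a,np.array([[-.012,-.048]]))[0]
b=minimize(cost,[*p,a[2]+.6],method="Nelder-Mead",options=dict(initial_simplex=[[*p,a[2]+.6],[p[0]+.006,p[1],a[2]+.6],[p[0],p[1]+.006,a[2]+.6],[*p,a[2]+.9]]))
print("bar",b.x.round(4),b.fun,"theta",b.x[2]-a[2])
E
```

```text
[[ 0.4645 -0.0304  0.01  ]
 [ 0.5788 -0.0588  0.01  ]
 [ 0.5385 -0.2381  0.01  ]
 [ 0.4214 -0.2089  0.01  ]]
sides [np.float64(0.1836), np.float64(0.1177), np.float64(0.1838), np.float64(0.1207)]
fixture [ 0.5008 -0.134  -0.2337] [-0.8 -0.3  1.7  0.4 -0.6  0.7 -0.3 -0.8]
pivot [[ 0.478 -0.178]] nest [[ 0.5013 -0.1321]]
[ 249  181   52   46 1181]
bar [ 0.4772 -0.1762  0.2967] 0.14729241877256316 theta 0.5303329621469327
```

Request:
servo_tool --rows '[{"delta_pos": [324, 78, 40], "angular": [0, 0, 0.01], "jaw": 1}, {"delta_pos": [324, 78, 40], "angular": [0, 0, 0.01], "jaw": 1}, {"delta_pos": [324, 78, 40], "angular": [0, 0, 0.01], "jaw": 1}, {"delta_pos": [324, 78, 40], "angular": [0, 0, 0.01], "jaw": 1}, {"delta_pos": [324, 78, 40], "angular": [0, 0, 0.01], "jaw": 1}, {"delta_pos": [324, 78, 40], "angular": [0, 0, 0.01], "jaw": 1}, {"delta_pos": [324, 78, 40], "angular": [0, 0, 0.01], "jaw": 1}, {"delta_pos": [324, 78, 40], "angular": [0, 0, 0.01], "jaw": 1}, {"delta_pos": [324, 78, 40], "angular": [0, 0, 0.01], "jaw": 1}, {"delta_pos": [324, 78, 40], "angular": [0, 0, 0.01], "jaw": 1}]'

```text
clock: 2.7
tool_pos: [0.6205, 0.1507, 0.3609]
tcp_rot: [2.504, 1.893, 0.0]
contact_force: [0.0, -0.5, -0.1]
finger_gap: 0.0855
grasp_force: 0.0
```

```bash
python3 - <<'E'
from h import *
from plant import arm
s=arm.get_state();r=arm.snapshot("wrist");pickle.dump((s,r),open("w2.pkl","wb"))
print(s["tool_pos"],s["tcp_rot"],s["clock"])
cv2.imwrite("pics/w2.png",cv2.resize(r["image"],(800,600),interpolation=cv2.INTER_CUBIC))
E
```

```text
[0.62046178 0.15073579 0.36088577] [2.50433323e+00 1.89264362e+00 3.01764193e-05] 2.7
```

View pics/w2.png

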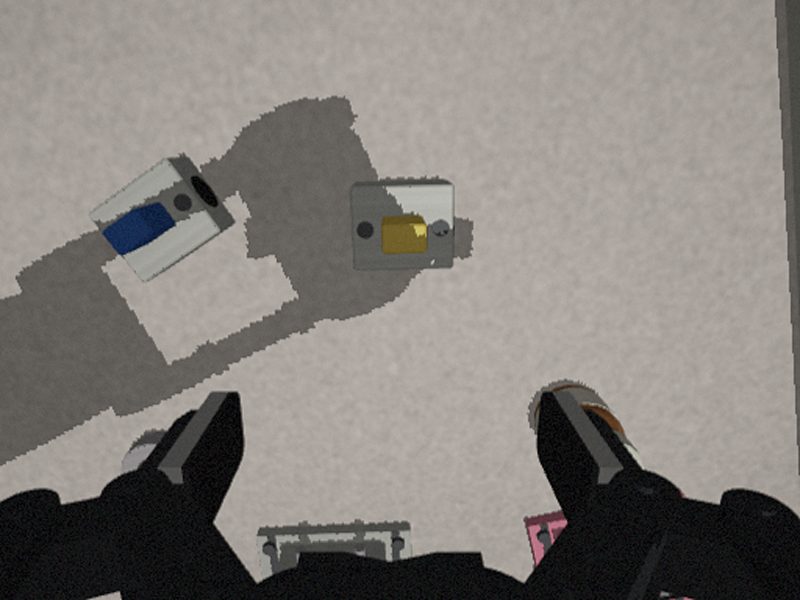

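The wrist view shows the yellow-grip cartridge's top face at about (352,186), (454,186), (454,269) and (353,270), with its grip at (405,235). The blue spare is to the left at (160,215), and the jar is below, beside the right finger.

```bash
python3 - <<'E'
from h import *
from scipy.optimize import least_squares
s,r=pickle.load(open("w2.pkl","rb"))
uv=np.array([(352,186),(454,185),(454,269),(353,270)])/1.5625-.18
P=unproj(r,uv,.034,s);print(P.round(4));print("sides",[np.linalg.norm(P[i]-P[i-1]).round(4) for i in range(4)])
L=np.array([(-.03,.025),(.03,.025),(.03,-.025),(-.03,-.025)])
T=lambda a,L:L@np.array([[np.cos(a[2]),np.sin(a[2])],[-np.sin(a[2]),np.cos(a[2])]])+a[:2]
f=least_squares(lambda a:(T(a,L)-P[:,:2]).ravel(),[.63,.17,-.27]);a=f.x;print("cart",a.round(4),(f.fun*1e3).round(1))
m=cv2.inRange(cv2.cvtColor(r["image"],cv2.COLOR_BGR2HSV),(20,120,60),(35,255,255));m[:,:220]=0;m[:,300:]=0;m[190:]=0
B=np.array([(x,y) for x in(-.012,.012) for y in(-.008,.008)]);pts=np.vstack([np.c_[T(a,B),[z]*4] for z in(.034,.066)])
hu=cv2.convexHull(proj(r,pts,s).astype(np.float32));M=cv2.moments(hu);ys,xs=np.nonzero(m)
print("grip pred",M["m10"]/M["m00"],M["m01"]/M["m00"],"seen",xs.mean(),ys.mean(),"area",M["m00"],len(xs))
for h in(.30,.155+.054): print(go(s,(*a[:2],h),a[2]))
E
```

```text
[[0.6157 0.2053 0.034 ]
 [0.6716 0.1901 0.034 ]
 [0.66   0.1422 0.034 ]
 [0.6017 0.158  0.034 ]]
sides [np.float64(0.0493), np.float64(0.058), np.float64(0.0493), np.float64(0.0604)]
cart [ 0.6373  0.1739 -0.2643] [-0.8  0.5  1.1  0.1 -0.3 -0.2  0.  -0.4]
grip pred 258.78297981820634 149.97524895068395 seen 258.0671755725191 149.83053435114505 area 731.7974827603903 655
(array([27. ,  9.7, 60.9]), array([ 0.002,  0.002, -0.012]))
(array([ 27.1,   9.5, 151.9]), array([ 0.002,  0.002, -0.012]))
```

Request:
servo_tool --rows '[{"delta_pos": [27, 10, 60], "angular": [0.002, 0.002, -0.012], "jaw": 1}, {"delta_pos": [27, 10, 60], "angular": [0.002, 0.002, -0.012], "jaw": 1}, {"delta_pos": [27, 10, 100], "angular": [0.002, 0.002, -0.012], "jaw": 1}, {"delta_pos": [27, 10, 130], "angular": [0.002, 0.002, -0.012], "jaw": 1}, {"delta_pos": [27, 10, 152], "angular": [0.002, 0.002, -0.012], "jaw": 1}, {"delta_pos": [27, 10, 152], "angular": [0.002, 0.002, -0.012], "jaw": 1}, {"delta_pos": [27, 10, 152], "angular": [0.002, 0.002, -0.012], "jaw": -0.5}, {"delta_pos": [27, 10, 152], "angular": [0.002, 0.002, -0.012], "jaw": -1}, {"delta_pos": [27, 10, 152], "angular": [0.002, 0.002, -0.012], "jaw": -1}, {"delta_pos": [27, 10, 152], "angular": [0.002, 0.002, -0.012], "jaw": -1}]' --newtons 40

```text
clock: 4.0
tool_pos: [0.6379, 0.175, 0.2093]
tcp_rot: [-2.493, -1.911, -0.002]
contact_force: [-0.9, -0.4, 4.8]
finger_gap: 0.0235
grasp_force: 41.2
```

```bash
python3 - <<'E'
from h import *
from plant import arm
s=arm.get_state();print(s["tool_pos"],R.from_rotvec(s["tcp_rot"]).as_matrix()[:,1],s["grasp_force"],s["finger_gap"],s["clock"])
print(go(s,(.5013,-.1321,.30),-.234))
E
```

```text
[0.63788733 0.17499809 0.2092777 ] [ 9.65644912e-01 -2.59864999e-01  2.93467013e-04] 41.241071820259094 0.023500337420120594 4.0
(array([-331.9,  -52.1,  -91.1]), array([ 0.   , -0.001, -0.029]))
```

Request:
servo_tool --rows '[{"delta_pos": [0, 0, -45], "angular": [0, 0, 0], "jaw": -1}, {"delta_pos": [-10, -2, -95], "angular": [0, 0, 0], "jaw": -1}, {"delta_pos": [-60, -10, -110], "angular": [0, 0, -0.01], "jaw": -1}, {"delta_pos": [-115, -18, -110], "angular": [0, 0, -0.02], "jaw": -1}, {"delta_pos": [-170, -27, -110], "angular": [0, 0, -0.029], "jaw": -1}, {"delta_pos": [-225, -36, -110], "angular": [0, 0, -0.029], "jaw": -1}, {"delta_pos": [-275, -43, -105], "angular": [0, 0, -0.029], "jaw": -1}, {"delta_pos": [-315, -50, -95], "angular": [0, 0, -0.029], "jaw": -1}, {"delta_pos": [-332, -52, -91], "angular": [0, 0, -0.029], "jaw": -1}, {"delta_pos": [-332, -52, -91], "angular": [0, 0, -0.029], "jaw": -1}]'

```text
clock: 5.25
tool_pos: [0.501, -0.1329, 0.2983]
tcp_rot: [-2.466, -1.943, 0.001]
contact_force: [1.0, 0.1, -3.7]
finger_gap: 0.0233
grasp_force: 40.6
```

```bash
python3 - <<'E'
from h import *
from plant import arm
s=arm.get_state();r=arm.snapshot("wrist");pickle.dump((s,r),open("w3.pkl","wb"))
print(s["tool_pos"],R.from_rotvec(s["tcp_rot"]).as_matrix()[:,1],s["grasp_force"],s["finger_gap"],s["clock"])
cv2.imwrite("pics/w3.png",cv2.resize(r["image"],(800,600),interpolation=cv2.INTER_CUBIC))
print(go(s,(.5013,-.1321,.22),-.234))
# predicted plate corners at z=.01 and cartridge top corners, in 800px view
T=lambda a,L:L@np.array([[np.cos(a[2]),np.sin(a[2])],[-np.sin(a[2]),np.cos(a[2])]])+a[:2]
a=(.5008,-.134,-.2337);L=np.array([(-.06,.092),(.06,.092),(.06,-.092),(-.06,-.092)])
print("plate",(proj(r,np.c_[T(a,L),[.01]*4],s)*1.5625).round())
y=R.from_rotvec(s["tcp_rot"]).as_matrix()[:,1];b=(*s["tool_pos"][:2],np.arctan2(y[1],y[0]));zz=s["tool_pos"][2]-.2093+.034
L=np.array([(-.03,.025),(.03,.025),(.03,-.025),(-.03,-.025)]);print("cart top",(proj(r,np.c_[T(b,L),[zz]*4],s)*1.5625).round())
E
```

```text
[ 0.50095126 -0.1328642   0.29826172] [ 0.97233144 -0.23359411 -0.00231597] 40.596304535865784 0.023296987695848974 5.25
(array([ 0.8,  0.3, 78.3]), array([-0.002, -0.001, -0.002]))
plate [[261. 110.]
 [515. 109.]
 [492. 446.]
 [286. 445.]]
cart top [[286. 323.]
 [485. 323.]
 [476. 465.]
 [295. 464.]]
```

View pics/w3.png

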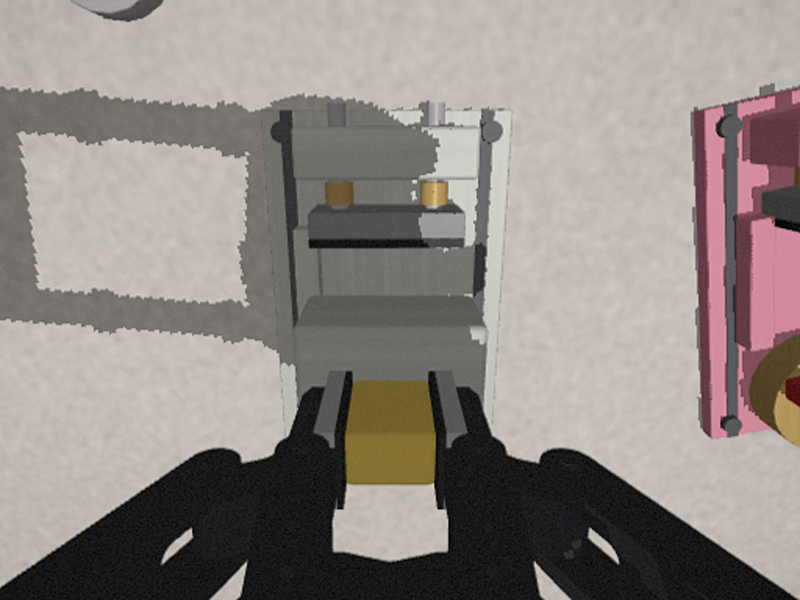

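The plate corners fall within 2 px of the prediction and the cartridge's +y top edge, at row 325, agrees to about 1 mm, so I'll lower it.

Request:
servo_tool --rows '[{"delta_pos": [1, 0, 20], "angular": [-0.002, -0.001, -0.002], "jaw": -1}, {"delta_pos": [1, 0, 40], "angular": [-0.002, -0.001, -0.002], "jaw": -1}, {"delta_pos": [1, 0, 55], "angular": [-0.002, -0.001, -0.002], "jaw": -1}, {"delta_pos": [1, 0, 65], "angular": [-0.002, -0.001, -0.002], "jaw": -1}, {"delta_pos": [1, 0, 71], "angular": [-0.002, -0.001, -0.002], "jaw": -1}, {"delta_pos": [1, 0, 75], "angular": [-0.002, -0.001, -0.002], "jaw": -1}, {"delta_pos": [1, 0, 78], "angular": [-0.002, -0.001, -0.002], "jaw": -1}, {"delta_pos": [1, 0, 79], "angular": [-0.002, -0.001, -0.002], "jaw": -1}, {"delta_pos": [1, 0, 79], "angular": [-0.002, -0.001, -0.002], "jaw": -1}, {"delta_pos": [1, 0, 79], "angular": [-0.002, -0.001, -0.002], "jaw": -1}]'

```text
clock: 6.55
tool_pos: [0.5015, -0.1313, 0.2204]
tcp_rot: [2.462, 1.948, 0.001]
contact_force: [-1.0, -0.6, -4.2]
finger_gap: 0.0232
grasp_force: 40.6
```

Request:
servo_tool --rows '[{"delta_pos": [0, 0, 1], "angular": [0, 0, 0], "jaw": -1}, {"delta_pos": [0, 0, 1.5], "angular": [0, 0, 0], "jaw": -1}, {"delta_pos": [0, 0, 1.5], "angular": [0, 0, 0], "jaw": -1}, {"delta_pos": [0, 0, 1.5], "angular": [0, 0, 0], "jaw": -0.2}, {"delta_pos": [0, 0, 1.5], "angular": [0, 0, 0], "jaw": 0.2}, {"delta_pos": [0, 0, 1.5], "angular": [0, 0, 0], "jaw": 0.2}, {"delta_pos": [0, 0, 1.5], "angular": [0, 0, 0], "jaw": 0.2}, {"delta_pos": [0, 0, 1.5], "angular": [0, 0, 0], "jaw": 0.2}, {"delta_pos": [0, 0, 1.5], "angular": [0, 0, 0], "jaw": 0.2}, {"delta_pos": [0, 0, 1.5], "angular": [0, 0, 0], "jaw": 0.2}]'

```text
clock: 7.8
tool_pos: [0.5015, -0.1313, 0.2186]
tcp_rot: [2.463, 1.949, 0.0]
contact_force: [0.4, 0.7, -0.4]
finger_gap: 0.0509
grasp_force: 0.0
```

```bash
python3 - <<'E'
from h import *
from plant import arm
s=arm.get_state();print(s["tool_pos"],s["grasp_force"],s["finger_gap"],s["contact_force"])
print("up",go(s,(.501,-.132,.36),-.234))
E
```

```text
[ 0.50145197 -0.13126434  0.21860113] 0.0 0.05090671855568744 [ 0.43881728  0.66168678 -0.39156164]
up (array([-9.000e-01, -1.000e-01, -1.414e+02]), array([0.001, 0.001, 0.002]))
```

Request:
servo_tool --rows '[{"delta_pos": [0, 0, -30], "angular": [0, 0, 0], "jaw": 0.2}, {"delta_pos": [0, 0, -80], "angular": [0, 0, 0], "jaw": 0.2}, {"delta_pos": [0, 0, -130], "angular": [0, 0, 0], "jaw": 0.2}, {"delta_pos": [0, 0, -170], "angular": [0, 0, 0], "jaw": 0.2}, {"delta_pos": [0, 0, -170], "angular": [0, 0, 0], "jaw": 0.2}, {"delta_pos": [0, 0, -170], "angular": [0, 0, 0], "jaw": 0.2}, {"delta_pos": [0, 0, -170], "angular": [0, 0, 0], "jaw": 0.2}, {"delta_pos": [0, 0, -170], "angular": [0, 0, 0], "jaw": 0.2}, {"delta_pos": [0, 0, -170], "angular": [0, 0, 0], "jaw": 0.2}, {"delta_pos": [0, 0, -170], "angular": [0, 0, 0], "jaw": 0.2}]'

```text
clock: 9.05
tool_pos: [0.5013, -0.1311, 0.3884]
tcp_rot: [2.463, 1.949, -0.0]
contact_force: [0.8, 0.8, -0.4]
finger_gap: 0.0514
grasp_force: 0.0
```

```bash
python3 - <<'E'
from h import *
from plant import arm
s=arm.get_state();r=arm.snapshot("wrist");pickle.dump((s,r),open("w4.pkl","wb"))
print(s["tool_pos"],s["clock"])
cv2.imwrite("pics/w4.png",cv2.resize(r["image"][50:290,120:390],None,fx=2.5,fy=2.5,interpolation=cv2.INTER_CUBIC))
T=lambda a,L:L@np.array([[np.cos(a[2]),np.sin(a[2])],[-np.sin(a[2]),np.cos(a[2])]])+a[:2]
a=(.5008,-.134,-.2337);C=lambda p:((p-[120,50])*2.5).round().astype(int).tolist()
L=np.array([(-.03,.027),(.03,.027),(.03,-.023),(-.03,-.023)]);print("cart top pred",C(proj(r,np.c_[T(a,L),[.044]*4],s)))
for b in((.478,-.178,.2967),(.4772,-.1762,.2967)):
    L=np.array([(-.027,.006),(.027,.006),(.027,-.006),(-.027,-.006)]);print("bar top pred",C(proj(r,np.c_[T(b,L),[.076]*4],s)))
E
```

```text
[ 0.50129119 -0.13109245  0.38838464] 9.05
cart top pred [[242, 240], [397, 240], [394, 363], [245, 363]]
bar top pred [[218, 473], [341, 406], [357, 432], [235, 498]]
bar top pred [[215, 469], [338, 402], [354, 428], [232, 494]]
```

View pics/w4.png

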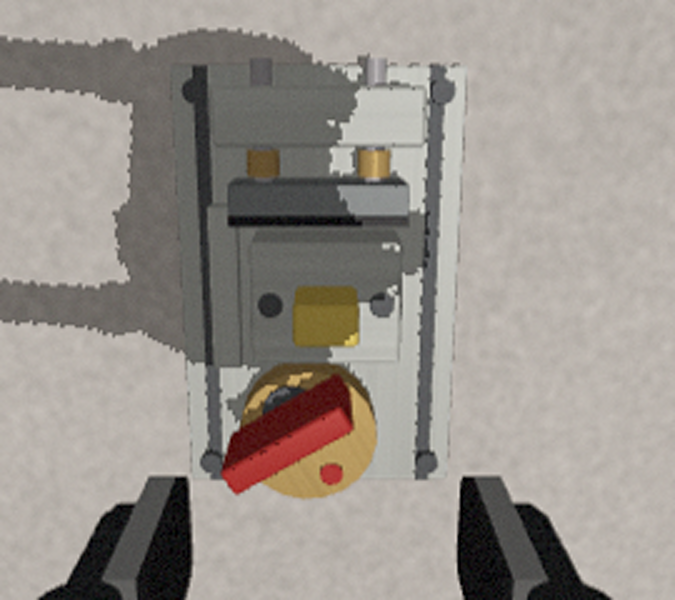

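The cartridge stands in the nest, about 2 mm towards +x and square, with a gap to both the jaw and the cam. The top of the red bar is at crop (224,466), (347,406), (354,430) and (238,493). That puts its centre at about (0.479,-0.177) with yaw 0.28, so the cam is at about 0.5.

```bash
python3 - <<'E'
from h import *
s,r=pickle.load(open("w4.pkl","rb"))
for z in(.30,.221): print(go(s,(.4793,-.1768,z),.28-np.pi/2))
E
```

```text
(array([-49.5, -11. ,  88.4]), array([1.000e-03, 0.000e+00, 1.059e+00]))
(array([-49.4, -11. , 167.4]), array([1.000e-03, 0.000e+00, 1.059e+00]))
```

Request:
servo_tool --rows '[{"delta_pos": [-49, -11, 60], "angular": [0, 0, 1.06], "jaw": -0.05}, {"delta_pos": [-49, -11, 60], "angular": [0, 0, 1.06], "jaw": -0.05}, {"delta_pos": [-49, -11, 60], "angular": [0, 0, 1.06], "jaw": -0.05}, {"delta_pos": [-49, -11, 60], "angular": [0, 0, 1.06], "jaw": -0.05}, {"delta_pos": [-49, -11, 60], "angular": [0, 0, 1.06], "jaw": -0.05}, {"delta_pos": [-49, -11, 60], "angular": [0, 0, 1.06], "jaw": -0.05}, {"delta_pos": [-49, -11, 80], "angular": [0, 0, 1.06], "jaw": -0.05}, {"delta_pos": [-49, -11, 80], "angular": [0, 0, 1.06], "jaw": -0.05}, {"delta_pos": [-49, -11, 80], "angular": [0, 0, 1.06], "jaw": -0.05}, {"delta_pos": [-49, -11, 80], "angular": [0, 0, 1.06], "jaw": -0.05}]'

```text
clock: 10.35
tool_pos: [0.4795, -0.1764, 0.309]
tcp_rot: [3.11, 0.437, 0.002]
contact_force: [-0.4, 0.0, -0.7]
finger_gap: 0.0406
grasp_force: 0.0
```

```bash
python3 - <<'E'
from h import *
from plant import arm
s=arm.get_state();r=arm.snapshot("wrist")
print(s["tool_pos"],s["clock"],s["finger_gap"],go(s,(.4793,-.1768,.221),.28-np.pi/2))
cv2.imwrite("pics/w5.png",cv2.resize(r["image"],(800,600),interpolation=cv2.INTER_CUBIC))
T=lambda a,L:L@np.array([[np.cos(a[2]),np.sin(a[2])],[-np.sin(a[2]),np.cos(a[2])]])+a[:2]
L=np.array([(-.027,.006),(.027,.006),(.027,-.006),(-.027,-.006)])
print("bar top pred",(proj(r,np.c_[T((.4793,-.1768,.28),L),[.076]*4],s)*1.5625).round().tolist())
E
```

```text
[ 0.47945356 -0.17637322  0.30899024] 10.35 0.04062190925123136 (array([-0.4,  0.2, 88. ]), array([ 0.002, -0.001, -0.001]))
bar top pred [[376.0, 390.0], [375.0, 272.0], [404.0, 272.0], [403.0, 390.0]]
```

View pics/w5.png

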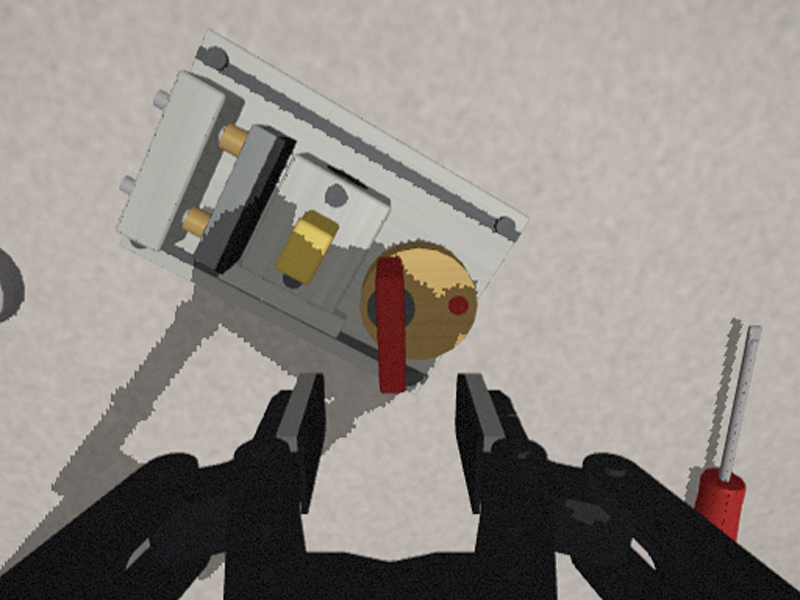

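The bar top sits between the fingers at columns 378–405, against a predicted 376–404, and it is parallel to the pads. I'll lower and grip it.

Request:
servo_tool --rows '[{"delta_pos": [0, 0.5, 30], "angular": [0, 0, 0], "jaw": -0.05}, {"delta_pos": [0, 0.5, 60], "angular": [0, 0, 0], "jaw": -0.05}, {"delta_pos": [0, 0.5, 78], "angular": [0, 0, 0], "jaw": -0.05}, {"delta_pos": [0, 0.5, 88], "angular": [0, 0, 0], "jaw": -0.05}, {"delta_pos": [0, 0.5, 88], "angular": [0, 0, 0], "jaw": -0.05}, {"delta_pos": [0, 0.5, 88], "angular": [0, 0, 0], "jaw": -0.5}, {"delta_pos": [0, 0.5, 88], "angular": [0, 0, 0], "jaw": -0.9}, {"delta_pos": [0, 0.5, 88], "angular": [0, 0, 0], "jaw": -1}, {"delta_pos": [0, 0.5, 88], "angular": [0, 0, 0], "jaw": -1}, {"delta_pos": [0, 0.5, 88], "angular": [0, 0, 0], "jaw": -1}]' --newtons 100

```text
clock: 11.65
tool_pos: [0.4799, -0.1767, 0.2222]
tcp_rot: [3.11, 0.437, 0.004]
contact_force: [-1.6, 2.8, 5.4]
finger_gap: 0.0106
grasp_force: 99.0
```

Request:
servo_tool --rows '[{"delta_pos": [0, 0, 0], "angular": [0, 0, -0.08], "jaw": -1}, {"delta_pos": [0, 0, 0], "angular": [0, 0, -0.16], "jaw": -1}, {"delta_pos": [0, 0, 0], "angular": [0, 0, -0.24], "jaw": -1}, {"delta_pos": [0, 0, 0], "angular": [0, 0, -0.32], "jaw": -1}, {"delta_pos": [0, 0, 0], "angular": [0, 0, -0.4], "jaw": -1}, {"delta_pos": [0, 0, 0], "angular": [0, 0, -0.48], "jaw": -1}, {"delta_pos": [0, 0, 0], "angular": [0, 0, -0.56], "jaw": -1}, {"delta_pos": [0, 0, 0], "angular": [0, 0, -0.64], "jaw": -1}, {"delta_pos": [0, 0, 0], "angular": [0, 0, -0.72], "jaw": -1}, {"delta_pos": [0, 0, 0], "angular": [0, 0, -0.8], "jaw": -1}]'

```text
clock: 12.9
tool_pos: [0.4786, -0.1749, 0.2221]
tcp_rot: [-2.688, -1.615, 0.001]
contact_force: [-15.4, 15.6, 16.0]
finger_gap: 0.01
grasp_force: 100.6
```

```bash
python3 - <<'E'
from h import *
from plant import arm
s=arm.get_state();y=R.from_rotvec(s["tcp_rot"]).as_matrix()[:,1]
print(s["contact_force"],s["torque"],s["finger_gap"],"cam",np.arctan2(y[1],y[0])+np.pi/2+.234,s["q"].round(2))
E
```

```text
[-15.41753547  15.62850318  15.97148543] [ 2.17793851  2.21602829 -0.29066845] 0.010019780252143194 cam 1.3162037705113023 [-0.42 -0.11  1.75  0.    1.5   0.07]
```

Request:
servo_tool --rows '[{"delta_pos": [1, -1.5, 0], "angular": [0, 0, -0.08], "jaw": -1}, {"delta_pos": [1, -1.5, 0], "angular": [0, 0, -0.16], "jaw": -1}, {"delta_pos": [1, -1.5, 0], "angular": [0, 0, -0.24], "jaw": -1}, {"delta_pos": [1, -1.5, 0], "angular": [0, 0, -0.32], "jaw": -1}, {"delta_pos": [1, -1.5, 0], "angular": [0, 0, -0.4], "jaw": -1}, {"delta_pos": [1, -1.5, 0], "angular": [0, 0, -0.48], "jaw": -1}, {"delta_pos": [1, -1.5, 0], "angular": [0, 0, -0.56], "jaw": -1}, {"delta_pos": [1, -1.5, 0], "angular": [0, 0, -0.62], "jaw": -1}, {"delta_pos": [1, -1.5, 0], "angular": [0, 0, -0.68], "jaw": -1}, {"delta_pos": [1, -1.5, 0], "angular": [0, 0, -0.68], "jaw": -1}]'

```text
clock: 14.15
tool_pos: [0.4764, -0.1741, 0.2221]
tcp_rot: [-1.997, -2.413, 0.005]
contact_force: [-24.5, 10.9, 20.3]
finger_gap: 0.0105
grasp_force: 101.2
```

```bash
python3 - <<'E'
from h import *
from plant import arm
s=arm.get_state();y=R.from_rotvec(s["tcp_rot"]).as_matrix()[:,1]
print(s["contact_force"],s["torque"],s["finger_gap"],"cam",np.arctan2(y[1],y[0])+np.pi/2+.234)
E
```

```text
[-24.48310462  10.93508336  20.3455259 ] [ 1.7575472   3.5387151  -0.40043517] 0.01052604304557925 cam 1.9928249391750859
```

Request:
servo_tool --rows '[{"delta_pos": [0, 0, 0], "angular": [0, 0, 0], "jaw": -0.6}, {"delta_pos": [0, 0, 0], "angular": [0, 0, 0], "jaw": -0.2}, {"delta_pos": [0, 0, 0], "angular": [0, 0, 0], "jaw": -0.1}, {"delta_pos": [0, 0, 0], "angular": [0, 0, 0], "jaw": -0.1}, {"delta_pos": [0, 0, -15], "angular": [0, 0, 0], "jaw": -0.1}, {"delta_pos": [0, 0, -50], "angular": [0, 0, 0], "jaw": -0.1}, {"delta_pos": [0, 0, -100], "angular": [0, 0, 0], "jaw": -0.1}, {"delta_pos": [60, 0, -150], "angular": [0, 0, 0], "jaw": -0.1}, {"delta_pos": [60, 0, -165], "angular": [0, 0, 0], "jaw": -0.1}, {"delta_pos": [60, 0, -165], "angular": [0, 0, 0], "jaw": -0.1}]'

```text
clock: 15.4
tool_pos: [0.4674, -0.1155, 0.3893]
tcp_rot: [1.996, 2.416, 0.004]
contact_force: [0.5, 0.2, -1.3]
finger_gap: 0.0384
grasp_force: 0.0
```

```bash
python3 - <<'E'
from h import *
from plant import arm
s=arm.get_state();r=arm.snapshot("wrist");pickle.dump((s,r),open("w6.pkl","wb"));print(s["tool_pos"],s["clock"])
cv2.imwrite("pics/w6.png",cv2.resize(r["image"],(800,600),interpolation=cv2.INTER_CUBIC))
E
```

```text
[ 0.46737249 -0.115545    0.38932962] 15.4
```

View pics/w6.png

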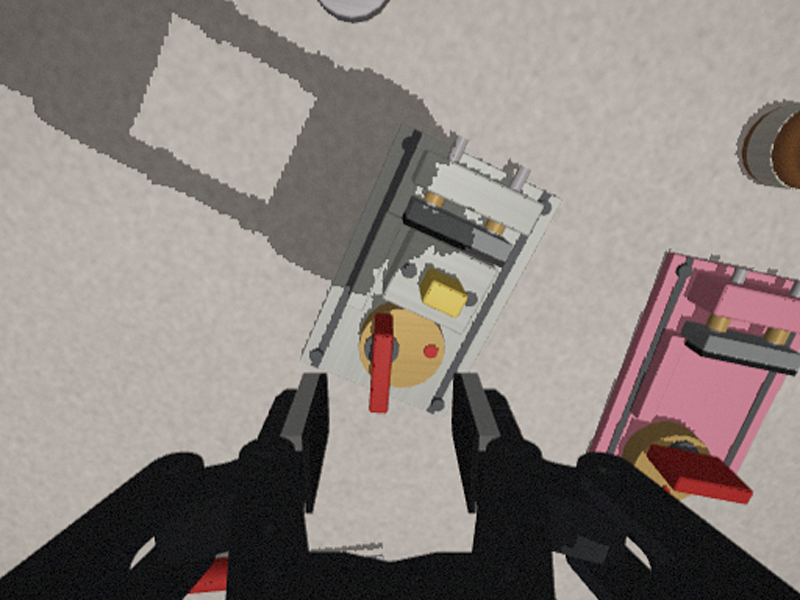

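The wrist view shows the cartridge between the cam disc and the jaw, with the gap between jaw and housing reduced. I'll check this in the fixture frame using the cartridge's -y top edge (386,291)–(463,332) and the bar.

```bash
python3 - <<'E'
from h import *
s,r=pickle.load(open("w6.pkl","rb"));a=(.5008,-.134,-.2337);c,q=np.cos(a[2]),np.sin(a[2])
F=lambda uv,z:((unproj(r,np.array(uv)/1.5625-.18,z,s)[:,:2]-a[:2])@np.array([[c,-q],[q,c]])*1e3).round(1)
e=F([(386,291),(463,332)],.044);d=e[1]-e[0];print("cart -y edge",e,"angle",np.arctan2(d[1],d[0]),"-> x,y centre",e.mean(0)+[0,25])
print("jaw back top edge",F([(412,196),(516,241)],.042));print("housing front top",F([(415,183),(533,236)],.044))
b=F([(372,411),(388,412),(376,335),(391,335)],.076);d=(b[2]+b[3]-b[0]-b[1]);print("bar ang",np.arctan2(d[1],d[0]))
s4,r4=pickle.load(open("w4.pkl","rb"))
G=lambda uv,z:((unproj(r4,np.array(uv)/2.5+[120,50]-[.3,.3],z,s4)[:,:2]-a[:2])@np.array([[c,-q],[q,c]])*1e3).round(1)
print("before: jaw back",G([(230,180),(408,180)],.042),"housing",G([(215,146),(425,146)],.044))
E
```

```text
cart -y edge [[-27.8  -6.1]
 [ 30.3 -11.1]] angle -0.08584700711376926 -> x,y centre [ 1.25 16.4 ]
jaw back top edge [[-37.9  55.3]
 [ 33.6  56.9]]
housing front top [[-39.7  63.2]
 [ 41.1  64.2]]
bar ang 1.9493214384881663
before: jaw back [[-34.4  49.8]
 [ 33.2  50. ]] housing [[-39.4  62.5]
 [ 39.   62.7]]
```

The jaw has moved back about 6 mm and the bar is at about 1.95 rad. The cartridge's measured angle of -0.086 is rough and close to the limit, so I'll take a closer look, square to the fixture.

```bash
python3 - <<'E'
from h import *
s,r=pickle.load(open("w6.pkl","rb"));print(go(s,(.49,-.179,.30),-.234))
E
```

```text
(array([-66.2,   9.7,  89.7]), array([0.007, 0.003, 0.424]))
```

Request:
servo_tool --rows '[{"delta_pos": [-66, 10, 0], "angular": [0, 0, 0.42], "jaw": -0.1}, {"delta_pos": [-66, 10, 20], "angular": [0, 0, 0.42], "jaw": -0.1}, {"delta_pos": [-66, 10, 60], "angular": [0, 0, 0.42], "jaw": -0.1}, {"delta_pos": [-66, 10, 90], "angular": [0, 0, 0.42], "jaw": -0.1}, {"delta_pos": [-66, 10, 90], "angular": [0, 0, 0.42], "jaw": -0.1}, {"delta_pos": [-66, 10, 90], "angular": [0, 0, 0.42], "jaw": -0.1}, {"delta_pos": [-66, 10, 90], "angular": [0, 0, 0.42], "jaw": -0.1}, {"delta_pos": [-66, 10, 90], "angular": [0, 0, 0.42], "jaw": -0.1}, {"delta_pos": [-66, 10, 90], "angular": [0, 0, 0.42], "jaw": -0.1}, {"delta_pos": [-66, 10, 90], "angular": [0, 0, 0.42], "jaw": -0.1}]'

```text
clock: 16.7
tool_pos: [0.4897, -0.1792, 0.2959]
tcp_rot: [2.462, 1.949, 0.001]
contact_force: [0.3, -0.2, 0.1]
finger_gap: 0.0384
grasp_force: 0.0
```

```bash
python3 - <<'E'
from h import *
from plant import arm
s=arm.get_state();r=arm.snapshot("wrist");pickle.dump((s,r),open("w7.pkl","wb"));print(s["tool_pos"],s["clock"])
T=lambda a,L:L@np.array([[np.cos(a[2]),np.sin(a[2])],[-np.sin(a[2]),np.cos(a[2])]])+a[:2]
a=(.5008,-.134,-.2337);p=proj(r,np.r_[T(a,np.array([(0,.013)])).ravel(),.044],s)[0];print(p)
x0=max(0,int(p[0])-105);y0=max(0,int(p[1])-78);print(x0,y0)
cv2.imwrite("pics/w7.png",cv2.resize(r["image"][y0:y0+156,x0:x0+208],None,fx=3.8,fy=3.8,interpolation=cv2.INTER_CUBIC))
E
```

```text
[ 0.48967645 -0.17920703  0.29590375] 16.7
[247.18299001 116.90720091]
142 38
```

View pics/w7.png

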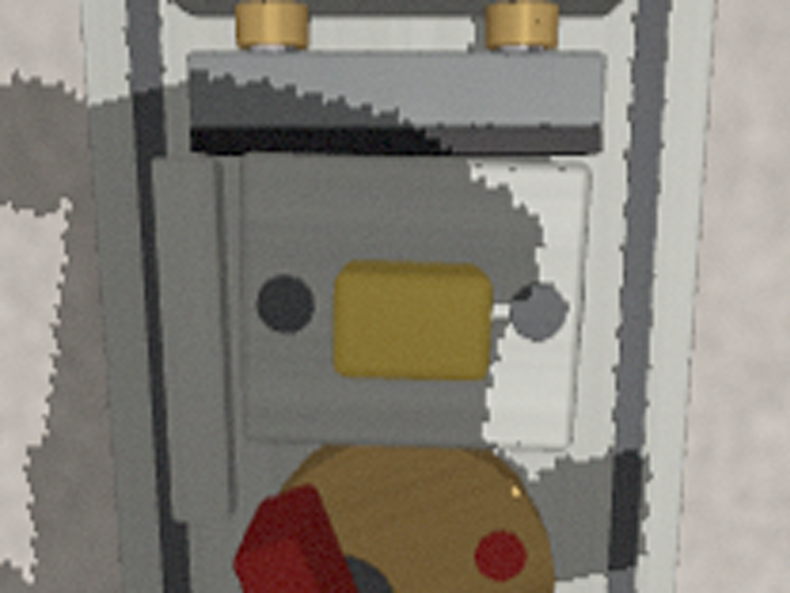

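In the close view the cartridge is flat between cam and jaw. Its holes at (286,304) and (539,312) against the level jaw edge at row 153 give a skew of about 0.03 rad, and its centre is about 2 mm off in x. Everything is within limits, so I'm handing in.

```bash
python3 -c "
from plant import arm
print(arm.sign_off())"
```

```text
the job is handed in; nothing more can be done
None
```

The yellow-grip cartridge is clamped in the grey fixture and the job is handed in at about 17 s; by camera the jaw is back about 6 mm, the cam is near 1.95 rad, and the cartridge is about 2 mm off centre and 0.03 rad off square (no verdict was returned).

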